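# Ready the probe thermometer, then hold the condiment station open

### The job

I am about to check the temperature of the condiment pots. Take the probe thermometer out of the blue crate and lay it on the white board, leaving the other things in the crate, then lift the lid of the steel condiment station by its black bow handle and hold it open at 60 degrees from closed (give or take 8). The lid falls shut if let go, so finish while still holding it there; do not disturb the canister, bowls and carton behind.

Things in the scene. Friction and masses are not known exactly. Their poses are not given: they have to be found in the camera images.
- thermometer: probe thermometer, 198 x 26 x 18 mm, 60 g, lying flat: white plastic handle (85 mm long, 26 wide, 16 high, from x = +14 to +99 mm) and a thin steel probe (5 mm across, x = -99 to +14 mm, its axis 6 mm up). Origin at mid-length on the underside, x along its length towards the handle end, z up
- crate: open blue plastic crate, fixed, 250 (x) x 210 (y) x 40 mm high outside, walls and floor 5 mm thick. Origin at the centre of its underside on the stand. The thermometer lies in its +y half, roughly along x with about 30 mm free on either side of its handle; the timer and two cups lie in a row in the -y half
- timer: round white and grey wind-up kitchen timer, 66 mm across, 48 mm high, in the crate; must stay in it. Origin at the centre of its underside
- cup_a: small steel cup, 64 mm across, 36 mm high, in the crate; must stay in it. Origin at the centre of its underside
- cup_b: small steel cup, 64 mm across, 36 mm high, in the crate; must stay in it. Origin at the centre of its underside
- board: white plastic board, fixed, 130 (x) x 230 (y) x 12 mm. Origin at the centre of its underside on the stand, so its top is 12 mm above the origin
- station: steel condiment station, fixed, 166 (x) x 261 (y) x 95 mm high, three pots under a hinged sheet-metal lid that carries the black bow handle. Origin at the centre of its underside, x towards the hinge side at the back, away from the robot
- station_lid (a joint): angle of the station's lid in rad: 0 closed, grows as its front edge is lifted up and back, end stop at 1.83; 60 degrees = 1.047. The lid with its handle weighs about 0.24 kg, takes about 2 N to lift and falls shut from below about 70 degrees
- lid_grip (a point): middle of the straight bar of the lid's black bow handle; moves with the lid. The bar is round, 10 mm thick, lies along the station's y, is straight for 94 mm between its two legs and its axis is about 38 mm above the lid plate when closed; in the station's frame, closed, it is at x = -50, y = 0, z = 128 mm
- lid_hinge (a point): point on the lid's hinge axis, midway along it; the axis is the station's y. In the station's frame it is at x = +74, y = 0, z = 91 mm, so the bar's axis turns about it at a radius of 129 mm
- canister: steel canister with lid, 112 mm across, 130 mm high, standing at the back; not to be disturbed. Origin at the centre of its underside
- bowls: stack of white bowls, 141 mm across, 115 mm high, standing at the back left; not to be disturbed. Origin at the centre of its underside
- carton: small carton, 42 x 62 x 126 mm, standing at the back; not to be disturbed. Origin at the centre of its underside

How it is judged:
By the outcome, as a careful person would: the job done as asked, in the order asked, and still so for the second after the job is handed in, while the arm keeps its last pose, push and grip.
It also fails if it takes over 48 s, if anything falls off the work surface, if the arm or the gripper's body presses on something with over 40 N, if the wrist force passes 120 N, or if a joint passes its speed limit or range.

### The arm

A 6-joint arm with a two-finger parallel gripper is mounted at the origin on a cart in front of the work surface, level with it; the furniture and walls round the work are solid. World frame = base frame: x ahead of the robot, y to its left, z up, the work surface at z = 0. Lengths are in m, angles in rad, forces in N, time in s.
With the tool pointing down it reaches from about 0.25 to 0.725 m from the base axis. Payload 4 kg.
Tool frame: the origin (TCP) lies midway between the tips of the shut fingers; the grasp point (between the pads) lies bot.pinch_z behind it (bot.pinch_z is the distance from the TCP to the grasp point, in m); z points along the fingers, y is the line along which they close (so a half turn about z gives the same grasp; the last joint's range is limited). The gripper opens to 85 mm and grips with 20 to 120 N. Pads are 22 mm wide; open, the fingers measure 114 mm over their backs; the gripper's body (76 mm by 85 mm) begins 54 mm behind the grasp point. The pads swing forward as they close: fully open they stand 13 mm farther back than shut.
Start: joints at [1.122, 0.241, 0.005, 1.335, 0, 1.571], TCP at [0.217, 0.45, 0.231] pointing down, gripper open.
Joint ranges: [-2.72, 2.72], [-1.05, 1.87], [-1.09, 1.28], [-1.99, 2.15], [-1.42, 1.44], [-3.14, 3.14]. Speed limits (rad/s): [2.79, 2.79, 3.14, 3.14, 3.14, 3.14].

### API

Orientations are given as a unit quaternion [x, y, z, w].
In Python, from workcell import bot gives the robot as it stands.
- The arm moves only by the tool jog_arm, called after ">>>" as name(argument=value, ...) on one line, values as JSON. Schema: {"type":"object","properties":{"rows":{"type":"object","properties":{"wx":{"type":"array","items":{"type":"number"},"minItems":1,"maxItems":10},"wy":{"type":"array","items":{"type":"number"},"minItems":1,"maxItems":10},"wz":{"type":"array","items":{"type":"number"},"minItems":1,"maxItems":10},"sx":{"type":"array","items":{"type":"number"},"minItems":1,"maxItems":10},"sy":{"type":"array","items":{"type":"number"},"minItems":1,"maxItems":10},"sz":{"type":"array","items":{"type":"number"},"minItems":1,"maxItems":10},"finger_gap":{"type":"array","items":{"type":"number"},"minItems":1,"maxItems":10}},"additionalProperties":false,"required":["wx","wy","wz","sx","sy","sz","finger_gap"]},"only":{"type":"string"},"quiet":{"type":"boolean"},"lines":{"type":"string"}},"required":["rows"],"additionalProperties":false}. rows is an object with one list for each field, all of the same length, 1 to 10, a row being the entries at one place: wx, wy, wz (a rotation vector in a scale on which 1.0 is pi rad), sx, sy, sz (the shift in parts of the range, where 1.0 means 75 cm), finger_gap (the finger opening in m); each row is the pose to reach, as a shift and turn from the pose commanded when the call began, along the tool's axes at that moment; what a row does not reach only later rows make up. A row lasts 1/8 s, in which the tool goes at most 0.0625 m and 0.188 rad, less where a joint would pass 70% of its speed; a pose out of reach is approached as far as the arm can. The fingers move at their own pace and stop on an object; the grip force is fixed at half the most. Time passes only in rows, so rows that do not move let the fingers close. The tool returns the time, the measured TCP pose, the force, the opening and the grip force at its end. only (a regular expression) keeps the lines of the reply that match it, lines (a string "A,B") keeps lines A to B, and quiet returns only ok. No shift or turn number may pass 1 either way. Input that does not fit is refused with a message, and nothing moves.
- bot.get_obs(): the state, without advancing time (a new reading comes with each control period).
- bot.camera(name): name is "scene" or "top"; returns the picture (480x640x3 uint8, red, green, blue); there is no depth.
- bot.calibration(name): a dict with "mtx" (3x3 intrinsics, pixels), "R" (3x3) and "t" (3): a world point X has camera coordinates R X + t. Camera axes: x right, y down, z forward; pixel columns grow to the right and rows downward; lengths in m; the calibration is good to about 2 mm. A picture is of the moment at which its call begins. calibration takes no time and is no camera call.
- bot.job_done(): hands the job in; it is judged then, once.
The state is a dict: "clock": time; "joint_pos": joint angles; "joint_vel": joint speeds; "tau": joint torques, N m; "eef_pos": TCP position; "tool_rot": TCP orientation; "ft_force": force on the tool from outside, world axes, zero at the start; "ft_torque": the same for the moment, N m; "grip_width": finger opening in m; "grasp_force": force on a finger pad.
Only numpy, scipy, OpenCV 4.12 (cv2) and the standard library are available. Lean on these libraries where they do the work, as an engineer would, in place of code of your own. Each camera call takes 0.05 s, during which the arm holds its last target. There are 200 camera calls.

## Working session

There is one attempt and no reset: what is moved stays moved. The work goes in short steps, Python scripts to look and compute and a tool call to move; the robot and the scene stay as the last step left them, time stands still between calls to the robot, and variables do not carry over. Pictures are saved under pics/ and viewed, at most 12 in all, crops included, and the job is handed in when it is done.

```bash
ls; mkdir -p pics
```

Run:
```python
from workcell import bot
import cv2
for n in("scene","top"):
    im=bot.camera(n); cv2.imwrite(f"pics/{n}0.png",im[:,:,::-1])
    c=bot.calibration(n); print(n,c)
o=bot.get_obs(); print(o,bot.pinch_z)
```

```text
pics
workcell.py
scene {'mtx': array([[568.34097766,   0.        , 313.17028403],
       [  0.        , 568.34097766, 244.09710293],
       [  0.        ,   0.        ,   1.        ]]), 'R': array([[ 0.87935362, -0.47614277,  0.00502802],
       [-0.22904049, -0.43220868, -0.87220188],
       [ 0.41746577,  0.76582225, -0.48912024]]), 't': array([-0.44830539,  0.30261973,  0.93947155])}
top {'mtx': array([[586.07262191,   0.        , 312.61384118],
       [  0.        , 586.07262191, 249.59930152],
       [  0.        ,   0.        ,   1.        ]]), 'R': array([[-0.02641361, -0.99964391,  0.00379232],
       [-0.9826773 ,  0.0252688 , -0.18359417],
       [ 0.18343297, -0.00857601, -0.98299481]]), 't': array([0.16000103, 0.58546871, 1.16256325])}
{'clock': 0.1, 'joint_pos': array([1.12202503e+00, 2.41358243e-01, 3.89164105e-03, 1.33521584e+00,
       2.13266722e-05, 1.57082515e+00]), 'joint_vel': array([ 0.0017555 , -0.0025886 ,  0.00291244, -0.00279051, -0.00091158,
        0.00082663]), 'tau': array([-7.22528457e-04, -3.73137796e+01,  2.53009915e+01,  1.08681337e-02,
        5.32946956e-06,  9.39143270e-07]), 'eef_pos': array([0.21668219, 0.44999196, 0.23050417]), 'tool_rot': array([ 2.22521415e-01,  9.74927346e-01, -9.17045173e-04, -2.20219818e-04]), 'ft_force': array([-0.54914648,  0.58763166,  0.16977904]), 'ft_torque': array([-0.04214107, -0.07142935, -0.00473714]), 'grasp_force': 0.0, 'grip_width': 0.085252411365754} 0.0187
```

View pics/scene0.png

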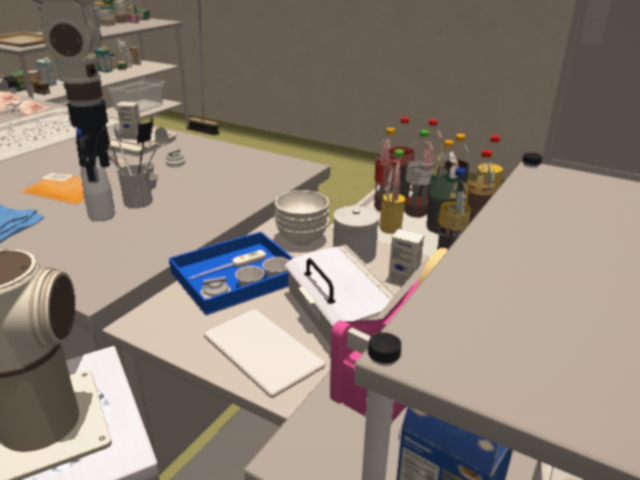

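View pics/top0.png

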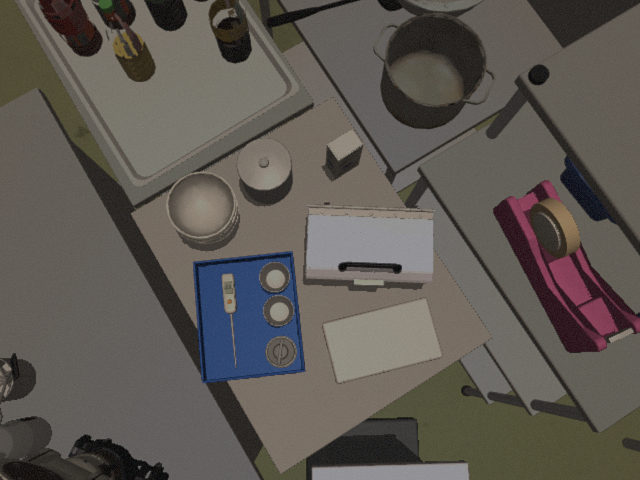

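The scene view shows the crate at (235,270), the board at (263,349) and the station at (345,290), with the bow handle around (320,280). In the top view the thermometer handle is near (229,293) and the probe tip near (236,365). The lid bar spans about (340–402, 267) and the board centre is near (382,340).

Create h.py:
```python
import numpy as np,cv2
from workcell import bot
def ray(n,uv):
    c=bot.calibration(n);R=c["R"];C=-R.T@c["t"]
    d=R.T@np.linalg.inv(c["mtx"])@np.array([uv[0],uv[1],1.]);return C,d/np.linalg.norm(d)
def onz(n,uv,z):
    C,d=ray(n,uv);return C+d*(z-C[2])/d[2]
def tri(a,b):
    C,d=ray("scene",a);E,e=ray("top",b)
    s=np.linalg.lstsq(np.c_[d,-e],E-C,rcond=None)[0]
    p,q=C+s[0]*d,E+s[1]*e;return (p+q)/2,np.linalg.norm(p-q)
def big(m,box):
    x0,y0,x1,y1=box;k=np.zeros(m.shape,np.uint8);k[y0:y1,x0:x1]=m[y0:y1,x0:x1]
    cs=cv2.findContours(k,cv2.RETR_EXTERNAL,cv2.CHAIN_APPROX_NONE)[0]
    return max(cs,key=cv2.contourArea)
```

Run:
```python
from h import *
np.set_printoptions(precision=4,suppress=True)
S=cv2.imread("pics/scene0.png");T=cv2.imread("pics/top0.png")
def hsv(i):return cv2.split(cv2.cvtColor(i,cv2.COLOR_BGR2HSV))
def sh(name,n,c,z):
    r=cv2.minAreaRect(c);b=cv2.boxPoints(r);P=np.array([onz(n,p,z) for p in b])
    print(name,n,r,"ctr",onz(n,r[0],z)); print(P[:,:2].round(4).tolist(),[np.linalg.norm(P[i]-P[i-1]).round(4) for i in range(4)])
h,s,v=hsv(T)
blue=((h>100)&(h<125)&(s>130)).astype(np.uint8)
sh("crate","top",big(blue,(170,230,320,400)),.04)
wh=((s<90)&(v>110)).astype(np.uint8)
sh("handle","top",big(wh,(210,262,248,318)),.018)
sh("board","top",big(((s<40)&(v>150)).astype(np.uint8),(310,292,450,390)),.012)
blk=((v<60)).astype(np.uint8)
sh("bar","top",big(blk,(330,255,410,278)),.128)
h2,s2,v2=hsv(S)
sh("board","scene",big(((s2<45)&(v2>170)).astype(np.uint8),(195,300,330,400)),.012)
sh("crate","scene",big(((h2>100)&(h2<125)&(s2>130)).astype(np.uint8),(160,225,310,315)),.04)
# pics
a=cv2.resize(T[245:385,190:310],None,fx=4,fy=4,interpolation=2)
b=cv2.resize(S[225:325,160:400],None,fx=3.2,fy=3.2,interpolation=2)
cv2.imwrite("pics/a.png",a);cv2.imwrite("pics/b.png",b)
```

```text
crate top ((246.74526977539062, 317.0269775390625), (121.25929260253906, 103.0884780883789), 83.94580078125) ctr [0.4546 0.2836 0.04  ]
[[0.572, 0.4033], [0.5895, 0.1887], [0.3412, 0.1678], [0.3252, 0.3746]] [np.float64(0.2484), np.float64(0.2153), np.float64(0.2493), np.float64(0.2074)]
handle top ((228.44674682617188, 292.9139709472656), (38.65876388549805, 11.407503128051758), 84.80557250976562) ctr [0.5079 0.3242 0.018 ]
[[0.5481, 0.3399], [0.5497, 0.3158], [0.4681, 0.3086], [0.4665, 0.3324]] [np.float64(0.082), np.float64(0.0241), np.float64(0.082), np.float64(0.0238)]
board top ((362.0, 375.0), (0.0, 0.0), 0.0) ctr [0.3311 0.0493 0.012 ]
[[0.3311, 0.0493], [0.3311, 0.0493], [0.3311, 0.0493], [0.3311, 0.0493]] [np.float64(0.0), np.float64(0.0), np.float64(0.0), np.float64(0.0)]
bar top ((369.9408874511719, 267.1039733886719), (62.01821517944336, 8.987112045288086), 3.066485643386841) ctr [0.5383 0.0352 0.128 ]
[[0.5343, 0.0959], [0.5519, 0.0943], [0.5423, -0.0255], [0.5247, -0.0236]] [np.float64(0.1199), np.float64(0.0176), np.float64(0.1202), np.float64(0.0176)]
board scene ((262.0, 349.4999694824219), (98.99998474121094, 133.99996948242188), 90.0) ctr [ 0.3955 -0.0038  0.012 ]
[[0.3342, 0.2169], [0.5922, 0.0796], [0.4441, -0.1787], [0.2402, -0.0697]] [np.float64(0.3015), np.float64(0.2922), np.float64(0.2977), np.float64(0.2312)]
crate scene ((233.0016326904297, 271.38970947265625), (63.61070251464844, 117.36360931396484), 72.4075698852539) ctr [0.4356 0.2453 0.04  ]
[[0.3201, 0.3698], [0.631, 0.4117], [0.5432, 0.1294], [0.2879, 0.1197]] [np.float64(0.2521), np.float64(0.3138), np.float64(0.2957), np.float64(0.2554)]
```

View pics/a.png

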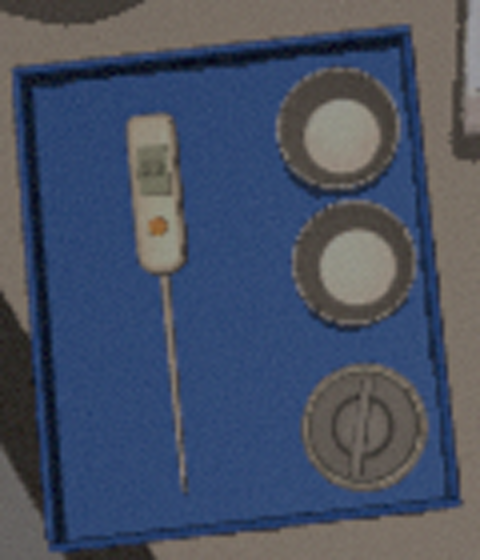

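View pics/b.png

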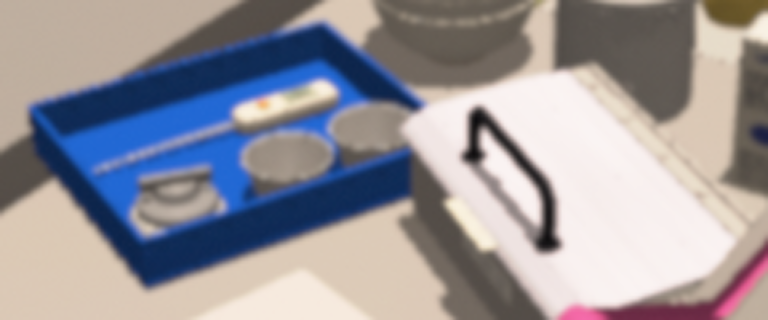

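The top crop shows the handle running from (150,115) to (160,272) and the probe tip at (184,490). The cups are at (340,130) and (354,262), the timer at (365,427). The scene crop shows the bow with its bar from (477,112) to (545,190). The crate size checks out at z = 0.04.

Run:
```python
from h import *
np.set_printoptions(precision=4,suppress=True)
T=cv2.imread("pics/top0.png");S=cv2.imread("pics/scene0.png")
h,s,v=cv2.split(cv2.cvtColor(T,cv2.COLOR_BGR2HSV))
print("camtop",ray("top",(0,0))[0])
print("tip",onz("top",(236,367.5),.011))
print("boardpix",T[340,382],"table",T[400,300],"lid",T[235,370])
m=(T[:,:,0]>T[340,382,0]-25).astype(np.uint8)
for nm,box,z in(("board",(310,292,450,390),.012),("lid",(295,200,445,290),.091)):
    c=big(m,box);r=cv2.minAreaRect(c);P=np.array([onz("top",p,z) for p in cv2.boxPoints(r)])
    print(nm,r,onz("top",r[0],z));print(P[:,:2].round(4).tolist(),[np.linalg.norm(P[i]-P[i-1]).round(4) for i in range(4)])
rows=[]
for u in range(345,398,4):
    col=T[256:278,u].max(1).astype(int);k=np.where(col<70)[0]+256;rows.append((u,k.min(),k.max()));
print(rows)
for u,a,b in rows: print(u,onz("top",(u,(a+b)/2),.128)[:2],end=" ")
print()
for a,b in(((309.1,260),(341,265)),((330.3,284.4),(400,268))):print(tri(a,b))
cv2.imwrite("pics/c.png",cv2.resize(T[195:390,295:450],None,fx=3,fy=3,interpolation=2))
```

```text
camtop [0.3663 0.1551 1.2497]
tip [0.3532 0.3095 0.011 ]
boardpix [129 141 146] table [104 113 123] lid [151 148 147]
board ((382.1317443847656, 339.84930419921875), (61.083045959472656, 108.06524658203125), 75.67728424072266) [0.4018 0.0042 0.012 ]
[[0.4387, 0.1283], [0.4892, -0.095], [0.3652, -0.1188], [0.3167, 0.1008]] [np.float64(0.1251), np.float64(0.229), np.float64(0.1263), np.float64(0.2248)]
lid ((374.95904541015625, 242.5753173828125), (83.17266845703125, 139.30889892578125), 88.78113555908203) [0.5937 0.0189 0.091 ]
[[0.6808, 0.1591], [0.6798, -0.1258], [0.5087, -0.1178], [0.51, 0.1597]] [np.float64(0.1708), np.float64(0.285), np.float64(0.1713), np.float64(0.2775)]
[(345, np.int64(262), np.int64(270)), (349, np.int64(262), np.int64(266)), (353, np.int64(263), np.int64(266)), (357, np.int64(263), np.int64(266)), (361, np.int64(263), np.int64(267)), (365, np.int64(263), np.int64(267)), (369, np.int64(263), np.int64(267)), (373, np.int64(263), np.int64(267)), (377, np.int64(264), np.int64(267)), (381, np.int64(264), np.int64(268)), (385, np.int64(264), np.int64(267)), (389, np.int64(264), np.int64(268)), (393, np.int64(264), np.int64(271)), (397, np.int64(265), np.int64(273))]
345 [0.5417 0.0835] 349 [0.5454 0.0756] 353 [0.5442 0.0679] 357 [0.544  0.0601] 361 [0.5428 0.0524] 365 [0.5426 0.0446] 369 [0.5424 0.0369] 373 [0.5422 0.0291] 377 [0.5411 0.0214] 381 [0.5399 0.0137] 385 [0.5407 0.0059] 389 [ 0.5395 -0.0018] 393 [ 0.5363 -0.0094] 397 [ 0.5332 -0.017 ] 
(array([0.5465, 0.0901, 0.1207]), np.float64(0.003223581589951809))
(array([ 0.5344, -0.0224,  0.1299]), np.float64(0.0007271226490346729))
```

View pics/c.png

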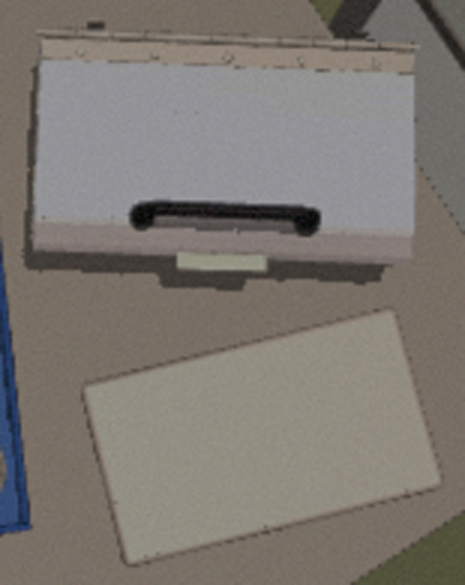

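Measurements agree with the given sizes: the board measures 0.126 × 0.229 against 130 × 230 mm. Probe tip to handle centre is 0.155 m, as expected. The bar triangulates to z ≈ 0.125–0.13. Next is a helper that turns a target into tool-axis shifts.

Add to h.py:
```python
from scipy.spatial.transform import Rotation as Ro
def goto(p,yaw,pitch=0.):
    """rotvec and shift in tool axes to reach TCP p, tool down, tool y at yaw; pitch about world-horizontal normal to tool y"""
    o=bot.get_obs();R0=Ro.from_quat(o["tool_rot"])
    y=np.array([np.cos(yaw),np.sin(yaw),0]);z=np.array([0,0,-1.])
    R1=Ro.from_matrix(np.c_[np.cross(y,z),y,z]);R1=Ro.from_rotvec(pitch*np.cross([0,0,1.],y))*R1
    print("t",o["clock"],"rot",(R0.inv()*R1).as_rotvec().round(3),"d",R0.inv().apply(np.array(p)-o["eef_pos"]).round(4))
```

```bash
python3 -c "
from h import *
goto((.500,.3235,.10),1.663)"
```

```text
t 0.1 rot [-0.002 -0.001 -0.541] d [-0.3101  0.0092  0.1305]
```

Careful with the scale: shifts go in shares of 75 cm and turns go in shares of pi rad. That gives: -0.31 m is -0.4133, 0.13 m is 0.1733, -0.541 rad is -0.1722.

>>> jog_arm(rows={"wx": [-0.0006, -0.0006, -0.0006, -0.0006, -0.0006, -0.0006, -0.0006, -0.0006, -0.0006, -0.0006], "wy": [-0.0003, -0.0003, -0.0003, -0.0003, -0.0003, -0.0003, -0.0003, -0.0003, -0.0003, -0.0003], "wz": [-0.1722, -0.1722, -0.1722, -0.1722, -0.1722, -0.1722, -0.1722, -0.1722, -0.1722, -0.1722], "sx": [-0.4133, -0.4133, -0.4133, -0.4133, -0.4133, -0.4133, -0.4133, -0.4133, -0.4133, -0.4133], "sy": [0.012, 0.012, 0.012, 0.012, 0.012, 0.012, 0.012, 0.012, 0.012, 0.012], "sz": [0.1733, 0.1733, 0.1733, 0.1733, 0.1733, 0.1733, 0.1733, 0.1733, 0.1733, 0.1733], "finger_gap": [0.05, 0.05, 0.05, 0.05, 0.05, 0.05, 0.05, 0.05, 0.05, 0.05]})

```text
clock: 1.35
eef_pos: [0.4995, 0.325, 0.1021]
tool_rot: [-0.047, 0.999, 0.001, 0.001]
ft_force: [0.1, 0.1, 0.5]
grip_width: 0.0497
grasp_force: 0.0
```

```bash
python3 -c "
from h import *
goto((.500,.3235,.008),1.663)
for n in('scene',):
  i=bot.camera(n)[:,:,::-1]
  cv2.imwrite('pics/d.png',cv2.resize(i[150:330,150:390],None,fx=3,fy=3))"
```

```text
t 1.35 rot [0.002 0.002 0.002] d [-0.0001 -0.0018  0.0941]
```

View pics/d.png

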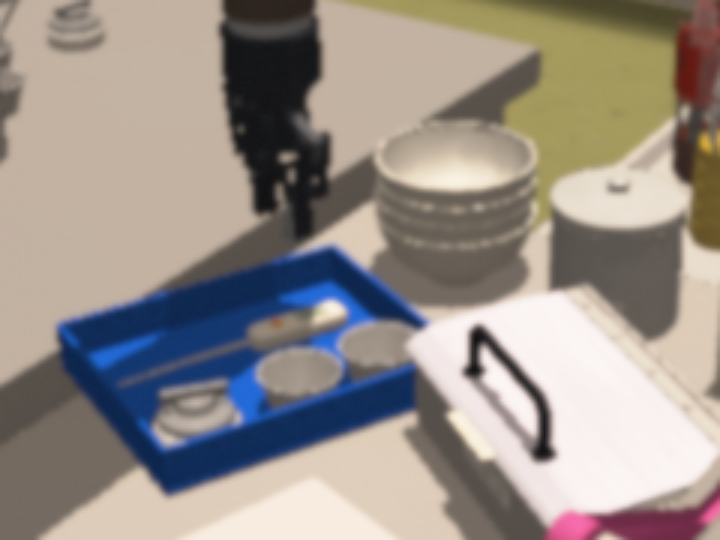

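The open gripper is straight above the thermometer handle (fingers near (285,200), handle near (300,325)). I'll descend and close.

Converted, 0.094 m is 0.1253, -0.0018 m is -0.0024.

>>> jog_arm(rows={"wx": [0, 0, 0, 0, 0, 0, 0, 0, 0], "wy": [0, 0, 0, 0, 0, 0, 0, 0, 0], "wz": [0, 0, 0, 0, 0, 0, 0, 0, 0], "sx": [0, 0, 0, 0, 0, 0, 0, 0, 0], "sy": [-0.0024, -0.0024, -0.0024, -0.0024, -0.0024, -0.0024, -0.0024, -0.0024, -0.0024], "sz": [0.0667, 0.1067, 0.1253, 0.1253, 0.1253, 0.1253, 0.1253, 0.1253, 0.1253], "finger_gap": [0.05, 0.05, 0.05, 0.05, 0.0, 0.0, 0.0, 0.0, 0.0]})

```text
clock: 2.52
eef_pos: [0.5018, 0.3234, 0.0093]
tool_rot: [-0.046, 0.999, 0.002, 0.002]
ft_force: [-0.7, 0.5, 5.8]
grip_width: 0.0236
grasp_force: 59.9
```

Converted, -0.12 m is -0.16, -0.07 m is -0.0933.

>>> jog_arm(rows={"wx": [0, 0, 0, 0, 0], "wy": [0, 0, 0, 0, 0], "wz": [0, 0, 0, 0, 0], "sx": [0, 0, 0, 0, 0], "sy": [0, 0, 0, 0, 0], "sz": [-0.04, -0.0933, -0.16, -0.16, -0.16], "finger_gap": [0.0, 0.0, 0.0, 0.0, 0.0]})

```text
clock: 3.15
eef_pos: [0.5001, 0.3221, 0.1273]
tool_rot: [-0.046, 0.999, 0.001, 0.001]
ft_force: [0.2, -0.5, -1.3]
grip_width: 0.0236
grasp_force: 59.1
```

```bash
python3 -c "
from h import *
b=np.array([.4018,.0042]);ps=.2174
g=b+.049*np.array([np.sin(ps),-np.cos(ps)]);print(g)
goto((*g,.12),ps)
i=bot.camera('top')[:,:,::-1]
cv2.imwrite('pics/e.png',cv2.resize(i[200:400,180:460],None,fx=2.5,fy=2.5))"
```

```text
[ 0.41236889 -0.04364662]
t 3.15 rot [0.002 0.    1.446] d [ 0.121  -0.3561  0.0065]
```

View pics/e.png

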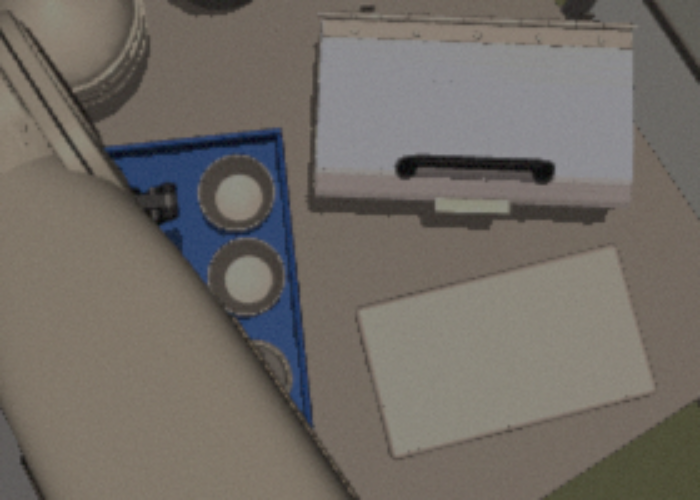

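The arm hides the grip itself, but the width and force confirm the hold, and the cups and timer haven't moved. I'll carry it to the board.

Converted, -0.356 m is -0.4747, 0.121 m is 0.1613, 1.446 rad is 0.4603.

>>> jog_arm(rows={"wx": [0.0006, 0.0006, 0.0006, 0.0006, 0.0006, 0.0006, 0.0006, 0.0006, 0.0006, 0.0006], "wy": [0, 0, 0, 0, 0, 0, 0, 0, 0, 0], "wz": [0.4603, 0.4603, 0.4603, 0.4603, 0.4603, 0.4603, 0.4603, 0.4603, 0.4603, 0.4603], "sx": [0.1613, 0.1613, 0.1613, 0.1613, 0.1613, 0.1613, 0.1613, 0.1613, 0.1613, 0.1613], "sy": [-0.4747, -0.4747, -0.4747, -0.4747, -0.4747, -0.4747, -0.4747, -0.4747, -0.4747, -0.4747], "sz": [-0.0133, -0.0133, -0.0133, -0.0133, -0.0133, -0.0133, -0.0133, -0.0133, -0.0133, -0.0133], "finger_gap": [0.0, 0.0, 0.0, 0.0, 0.0, 0.0, 0.0, 0.0, 0.0, 0.0]})

```text
clock: 4.45
eef_pos: [0.4119, -0.0432, 0.1357]
tool_rot: [0.625, 0.78, -0.0, -0.001]
ft_force: [0.6, -0.0, -0.6]
grip_width: 0.0236
grasp_force: 59.3
```

```bash
python3 -c "
from h import *
goto((.4124,-.0436,.018),.2174)
i=bot.camera('scene')[:,:,::-1]
cv2.imwrite('pics/f.png',cv2.resize(i[200:420,150:400],None,fx=2.5,fy=2.5))"
```

```text
t 4.45 rot [-0.002 -0.001  0.002] d [-0.0006  0.0006  0.1177]
```

View pics/f.png

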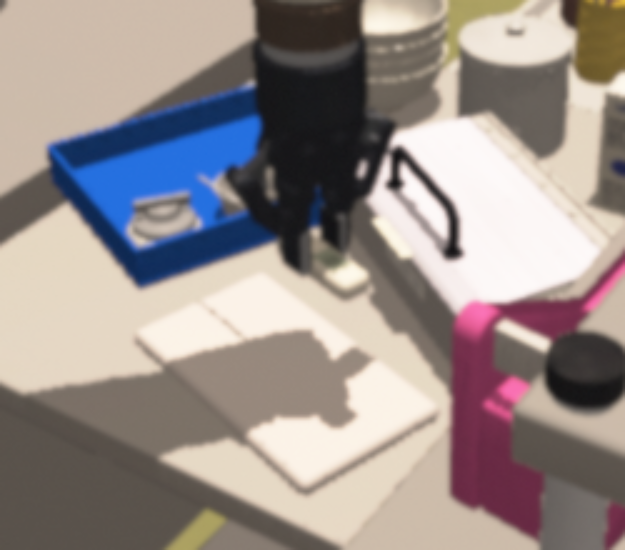

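The handle is gripped with its end at about (345,280), level over the board. I'll lower and release.

Converted, 0.118 m is 0.1573, 0.05 m is 0.0667.

>>> jog_arm(rows={"wx": [0, 0, 0, 0, 0, 0], "wy": [0, 0, 0, 0, 0, 0], "wz": [0, 0, 0, 0, 0, 0], "sx": [0, 0, 0, 0, 0, 0], "sy": [0, 0, 0, 0, 0, 0], "sz": [0.0667, 0.12, 0.1493, 0.1573, 0.1573, 0.1573], "finger_gap": [0, 0, 0, 0, 0, 0]})

```text
clock: 5.25
eef_pos: [0.4137, -0.0434, 0.0195]
tool_rot: [0.626, 0.78, 0.001, 0.001]
ft_force: [0.6, -0.0, -0.5]
grip_width: 0.0237
grasp_force: 59.2
```

Converted, 0.003 m is 0.004, 0.002 m is 0.0027.

>>> jog_arm(rows={"wx": [0, 0, 0, 0], "wy": [0, 0, 0, 0], "wz": [0, 0, 0, 0], "sx": [0, 0, 0, 0], "sy": [0, 0, 0, 0], "sz": [0.0027, 0.004, 0.004, 0.004], "finger_gap": [0, 0, 0, 0]})

```text
clock: 5.75
eef_pos: [0.4132, -0.0434, 0.0163]
tool_rot: [0.626, 0.78, 0.001, 0.001]
ft_force: [-1.7, -0.3, 5.9]
grip_width: 0.024
grasp_force: 60.0
```

Contact at the expected height. I'll open and retreat upward.

Converted, -0.19 m is -0.2533, -0.13 m is -0.1733.

>>> jog_arm(rows={"wx": [0, 0, 0, 0, 0, 0, 0, 0, 0], "wy": [0, 0, 0, 0, 0, 0, 0, 0, 0], "wz": [0, 0, 0, 0, 0, 0, 0, 0, 0], "sx": [0, 0, 0, 0, 0, 0, 0, 0, 0], "sy": [0, 0, 0, 0, 0, 0, 0, 0, 0], "sz": [0, 0, 0, -0.04, -0.1067, -0.1733, -0.2533, -0.2533, -0.2533], "finger_gap": [0.05, 0.05, 0.05, 0.05, 0.05, 0.05, 0.05, 0.05, 0.05]})

```text
clock: 6.88
eef_pos: [0.4122, -0.0434, 0.2051]
tool_rot: [0.626, 0.78, 0.0, -0.0]
ft_force: [-0.4, -0.8, -0.9]
grip_width: 0.0502
grasp_force: 0.0
```

```bash
python3 -c "
from h import *
goto((.5422,.035,.20),-.062)
goto((.5422,.035,.1093),-.062)"
```

```text
t 6.875 rot [-0.    -0.     0.279] d [0.0486 0.1438 0.0051]
t 6.875 rot [-0.    -0.     0.279] d [0.0486 0.1438 0.0958]
```

Converted, 0.1438 m is 0.1917, 0.0486 m is 0.0648, 0.279 rad is 0.0888.

>>> jog_arm(rows={"wx": [0, 0, 0, 0, 0], "wy": [0, 0, 0, 0, 0], "wz": [0.0888, 0.0888, 0.0888, 0.0888, 0.0888], "sx": [0.0648, 0.0648, 0.0648, 0.0648, 0.0648], "sy": [0.1917, 0.1917, 0.1917, 0.1917, 0.1917], "sz": [0.0067, 0.0067, 0.0067, 0.0067, 0.0067], "finger_gap": [0.05, 0.05, 0.05, 0.05, 0.05]})

```text
clock: 7.5
eef_pos: [0.5407, 0.0346, 0.1988]
tool_rot: [0.729, 0.685, -0.002, -0.001]
ft_force: [-1.5, 0.4, -1.0]
grip_width: 0.05
grasp_force: 0.0
```

```bash
python3 -c "
from h import *
goto((.5422,.035,.1093),-.062)
for n,b in(('top',(200,400,180,460)),('scene',(200,420,150,400))):
  i=bot.camera(n)[:,:,::-1]
  cv2.imwrite('pics/g%s.png'%n,cv2.resize(i[b[0]:b[1],b[2]:b[3]],None,fx=2.5,fy=2.5))"
```

```text
t 7.5 rot [-0.004  0.001 -0.   ] d [0.0006 0.0019 0.0895]
```

View pics/gscene.png

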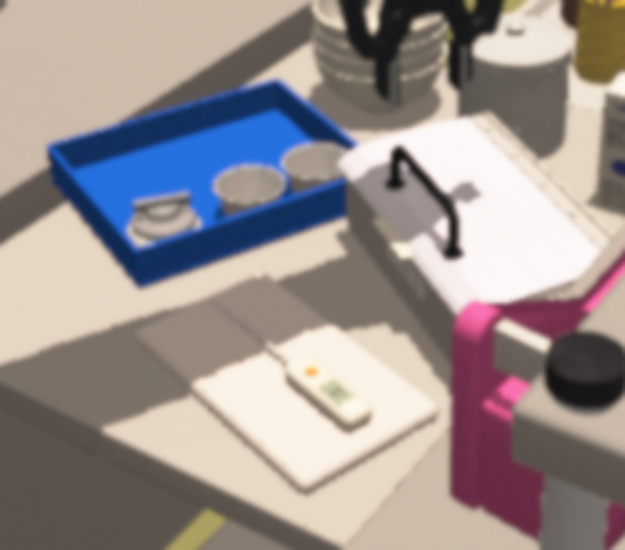

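The thermometer lies entirely on the board, handle near (330,390), and the crate contents are in place. The open fingers are above the bar. I'll descend and grip.

Converted, 0.089 m is 0.1187, 0.08 m is 0.1067.

>>> jog_arm(rows={"wx": [0, 0, 0, 0, 0, 0, 0, 0, 0, 0], "wy": [0, 0, 0, 0, 0, 0, 0, 0, 0, 0], "wz": [0, 0, 0, 0, 0, 0, 0, 0, 0, 0], "sx": [0, 0, 0, 0, 0, 0, 0, 0, 0, 0], "sy": [0.002, 0.002, 0.002, 0.002, 0.002, 0.002, 0.002, 0.002, 0.002, 0.002], "sz": [0.0667, 0.1067, 0.1187, 0.1187, 0.1187, 0.1187, 0.1187, 0.1187, 0.1187, 0.1187], "finger_gap": [0.05, 0.05, 0.05, 0.05, 0.0, 0.0, 0.0, 0.0, 0.0, 0.0]})

```text
clock: 8.85
eef_pos: [0.5412, 0.0352, 0.1129]
tool_rot: [0.729, 0.685, -0.001, -0.002]
ft_force: [-9.3, 0.1, 9.4]
grip_width: 0.0077
grasp_force: 58.6
```

The bar is gripped: 7.7 mm opening against the 10 mm bar, the same pad offset as on the thermometer handle. I'll start the arc to 20° and check forces.

Converted, -0.04 m is -0.0533, -0.031 m is -0.0413.

>>> jog_arm(rows={"wx": [0, 0, 0, 0, 0], "wy": [0, 0, 0, 0, 0], "wz": [0, 0, 0, 0, 0], "sx": [0, 0, 0, 0, 0], "sy": [0.0047, 0.0111, 0.0187, 0.0267, 0.0267], "sz": [-0.014, -0.028, -0.0413, -0.0533, -0.0533], "finger_gap": [0, 0, 0, 0, 0]})

```text
clock: 9.48
eef_pos: [0.5594, 0.034, 0.1519]
tool_rot: [0.729, 0.685, -0.003, -0.003]
ft_force: [-11.9, 0.5, 5.5]
grip_width: 0.0076
grasp_force: 58.9
```

Converted, 0.0327 m is 0.0436, 0.015 m is 0.02.

>>> jog_arm(rows={"wx": [0, 0, 0, 0, 0], "wy": [0, 0, 0, 0, 0], "wz": [0, 0, 0, 0, 0], "sx": [0, 0, 0, 0, 0], "sy": [0.0096, 0.02, 0.0315, 0.0436, 0.0436], "sz": [-0.012, -0.0227, -0.0324, -0.0413, -0.0413], "finger_gap": [0, 0, 0, 0, 0]})

```text
clock: 10.1
eef_pos: [0.5925, 0.0318, 0.1855]
tool_rot: [0.729, 0.685, -0.002, -0.002]
ft_force: [-15.4, -0.8, 15.4]
grip_width: 0.0079
grasp_force: 59.7
```

Converted, 0.039 m is 0.052, -0.02 m is -0.0267.

>>> jog_arm(rows={"wx": [0, 0, 0, 0, 0, 0], "wy": [0, 0, 0, 0, 0, 0], "wz": [0, 0, 0, 0, 0, 0], "sx": [0, 0, 0, 0, 0, 0], "sy": [0.0113, 0.024, 0.038, 0.052, 0.052, 0.052], "sz": [-0.01, -0.0167, -0.022, -0.0267, -0.0267, -0.0267], "finger_gap": [0, 0, 0, 0, 0, 0]})

```text
clock: 10.85
eef_pos: [0.6353, 0.0289, 0.2062]
tool_rot: [0.729, 0.685, 0.001, 0.001]
ft_force: [-5.3, -1.9, 10.8]
grip_width: 0.0077
grasp_force: 59.5
```

```bash
python3 -c "
from h import *
for n,b in(('scene',(190,430,140,440)),('top',(170,400,180,460))):
  i=bot.camera(n)[:,:,::-1]
  cv2.imwrite('pics/h%s.png'%n,cv2.resize(i[b[0]:b[1],b[2]:b[3]],None,fx=2.4,fy=2.4))"
```

```text
(no output)
```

View pics/hscene.png

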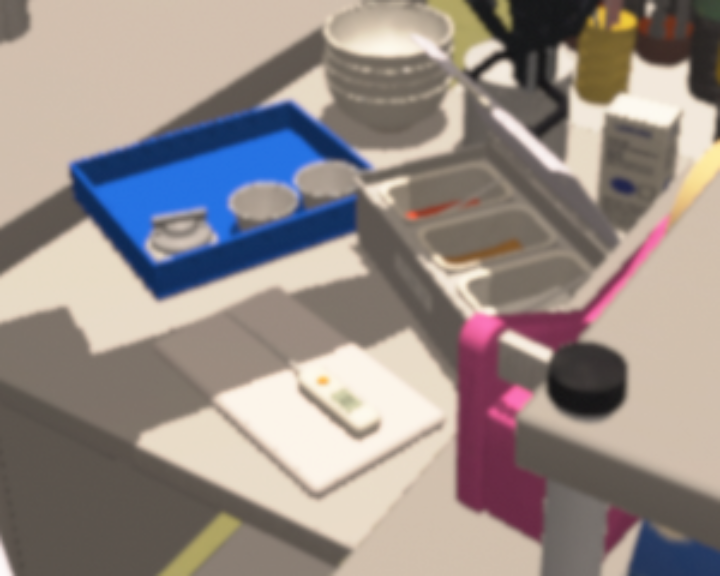

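The lid is up with the pots showing; its upper-left corner is at (418,38) in the crop. The thermometer is on the board and the crate contents and background items are undisturbed. For an independent angle check, I'll cast that corner's ray onto the plane of the lid's left end.

Run:
```python
from h import *
ps=-.062;X=np.array([np.cos(ps),np.sin(ps),0]);Y=np.array([-np.sin(ps),np.cos(ps),0])
H=np.array([.5415,.035,.128])+.124*X-np.array([0,0,.037])
C,d=ray("scene",(418/2.4+140,38/2.4+190))
for w in(.125,.13,.135):
    P=C+d*((H+w*Y-C)@Y)/(d@Y);a,b=(P-H)@X,P[2]-H[2];print(w,P.round(4),np.hypot(a,b),np.degrees(np.arctan2(b,-a)))
C0,d0=ray("scene",(400/3.2+160,128/3.2+225))  # same corner when closed
P=C0+d0*((H+.13*Y-C0)@Y)/(d0@Y);a,b=(P-H)@X,P[2]-H[2];print("closed",P,np.hypot(a,b),np.degrees(np.arctan2(b,-a)))
o=bot.get_obs();B=o["eef_pos"]+[0,0,.0187];a,b=(B-H)@X,B[2]-H[2];print("bar",np.hypot(a,b),np.degrees(np.arctan2(b,-a))-16.6,o["ft_force"],o["clock"],np.abs(o["joint_vel"]).max())
```

```text
0.125 [0.596  0.1569 0.2059] 0.13845360859302464 56.121651767655486
0.13 [0.5986 0.1617 0.2033] 0.13496693864714734 56.326838669209174
0.135 [0.6013 0.1665 0.2007] 0.13148209142824654 56.54290515596589
closed [0.52875129 0.1660417  0.07305191] 0.14595136352392096 -7.063720466388252
bar 0.1371911787553865 60.74116099078544 [-5.14921746 -0.71809222 10.13189986] 10.95 0.0015327316566810588
```

View pics/htop.png

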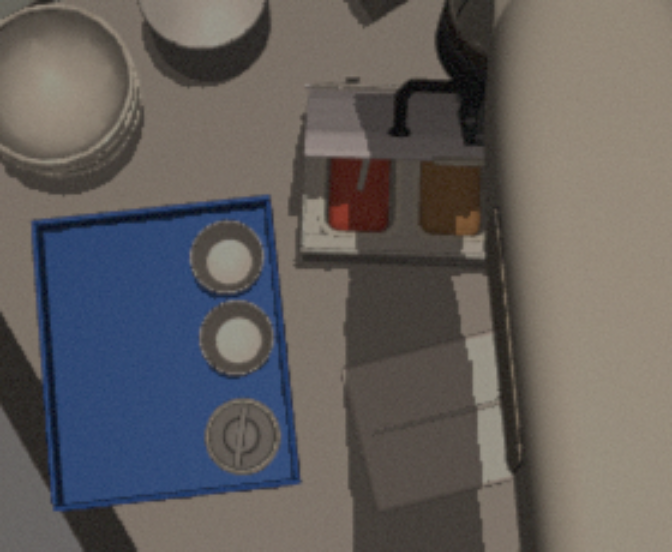

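All three estimates fall in 60–63.5°: 61.7° from the chord of the bar's travel, about 60.7° from the bar's position, and about 63.4° from the lid corner. The top view shows the probe on the board and the crate items in place. The arm is still and the grip holds at 59 N.

```bash
python3 -c "
from workcell import bot
print(bot.job_done())"
```

```text
the job is handed in; nothing more can be done
None
```

I handed the job in at about 11 s: the thermometer is on the white board, the other things are still in the crate, and the gripper is holding the lid open at about 61° (my estimates run from 60° to 63.5°).

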